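Line up the lock plate and arm the cleaning laser

TASK

Get the cleaning laser ready for the brass lock plate: first turn the feed knob on the traverse carriage clockwise until the centre of the lock plate is in line with the laser nozzle. Then, on the supply console, swing the safety cover open past upright, flip the toggle beneath it all the way over to on (towards the cover's hinge), and shut the cover fully again, leaving the carriage in line and the bottle, jar and loose hinge on the bench undisturbed.

Things in the scene. Friction and masses are not known exactly. Their poses are not given: they have to be found in the camera images.
- knob_grip (a point): Feed knob on the sliding aluminium carriage (125 x 85 mm) of a low steel bed (300 x 120 mm): black, bar grip 42 mm long, 14 mm thick, top 90 mm above the bench. Point on its vertical axis, 10 mm under the bar's top, 18 mm above the 48 mm disc it rises from. x along the bar, y across it, z up; the axes turn with the knob. The knob rides on the carriage and shifts along the bed as it turns.
- carriage (a joint): Carriage travel along the bed's +y (robot's left), 0 to 0.09 m; starts at 0. Geared to the knob: turning it clockwise seen from above moves knob, carriage and lock plate together to +y, 35 mm per radian. Stays where left; takes about 0.1 N m at the knob.
- lock_plate (a point): Centre of the brass lock plate (44 x 44 mm, 4 mm thick) held upright in jaws on the carriage's far side, 69 mm beyond the knob's axis, same y as that axis; 82 mm above the bench, top edge at 98 mm. x: square to the plate, away from the robot, y: along the bed (carriage travel), z up.
- nozzle (a point): Mouth of the fixed laser head's nozzle (12 mm tube, 82 mm above the bench) that points at the lock plate from the bed's far side, 25 mm from it; the head is a white box, top at 118 mm. x: along the nozzle, away from the robot; y: along the bed, as the lock plate's y. The plate is in line when its offset from this point along this y is zero.
- guard_hinge (a point): Middle of the steel safety cover's hinge line, fixed to the grey console (200 x 220 mm box, flat top 60 mm above the bench), 46 mm above its top. y: along the hinge line, x: level, from the cover's front edge to the hinge (roughly away from the robot), z up. The cover is 100 mm long from hinge to front edge (-x), 64 mm wide, front wall 22 mm deep, sides 12 mm deep.
- guard_ball (a point): Centre of the black ball, 18 mm diameter, on a 7 mm stem that sticks out from the middle of the cover's front edge; 130 mm from the hinge line, at hinge height when closed, 30 mm in front of the cover's edge. It is the cover's handle.
- guard (a joint): Opening angle of the safety cover: 0 closed (level), 1.57 upright, 2.0 fully open, leaning back (more open leaves more room above the toggle). The ball rises and goes over to +x of guard_hinge. Stiff hinge: the cover stays at any angle; 1 to 2 N at the ball moves it.
- toggle_pivot (a point): Pivot of the toggle under the cover, 4 mm above the console's top, 66 mm in front of (-x of) the hinge line and 42 mm lower. Fixed to the console; axes as guard_hinge.
- toggle_tip (a point): Centre of the 12 mm ball at the tip of the steel toggle, 36 mm from the pivot; the lever is 8 mm thick.
- toggle (a joint): Toggle angle: 0 off, leaning 0.45 rad from upright towards the cover's front edge (-x, robot side); 0.9 on, leaning 0.45 rad the other way, towards the hinge (+x). Starts at or within 0.08 rad of off. Stiff: it stays where it is left, 1 to 2 N at the tip moves it; no detent.
- solvent: Bystander to leave alone, between traverse and console: small amber glass bottle, 42 mm across, 85 mm tall. Origin: centre of its underside, z up.
- swab_jar: Bystander to leave alone, between traverse and console: open glass jar, 56 mm across, 70 mm tall. Origin: centre of its underside, z up.
- strap_hinge: Bystander to leave alone, between traverse and console: loose brass butt hinge lying flat, 106 x 34 x 9 mm. Origin: centre of its underside, z up.
Things that resemble listed ones, but are neither listed nor needed, are in the scene too. What is shaped like the part that bears nozzle but blue or purple is not meant.

How it is judged:
By the outcome, as a careful person would: the job done as asked, in the order asked, and still so for the second after the job is handed in, with the robot touching nothing.
It also fails if it takes over 72 s, if anything falls off the work surface, if the arm or the gripper's body presses on something with over 40 N, if the wrist force passes 120 N, or if a joint passes its speed limit or range.

ROBOT

A 6-joint arm with a two-finger parallel gripper is mounted at the origin on the work surface. World frame = base frame: x ahead of the robot, y to its left, z up, the work surface at z = 0. Lengths are in m, angles in rad, forces in N, time in s.
With the tool pointing down it reaches from about 0.375 to 0.975 m from the base axis. Payload 3.8 kg.
Tool frame: the origin (TCP) lies midway between the tips of the shut fingers; the grasp point (between the pads) lies 19 mm behind it; z points along the fingers, y is the line along which they close (so a half turn about z gives the same grasp; the last joint's range is limited). The gripper opens to 85 mm and grips with 20 to 120 N. Pads are 22 mm wide; open, the fingers measure 114 mm over their backs; the gripper's body (76 mm by 85 mm) begins 54 mm behind the grasp point. The pads swing forward as they close: fully open they stand 13 mm farther back than shut.
Start: joints at [1.082, 0.264, 1.604, -0, 1.274, -0.037], TCP at [0.295, 0.607, 0.231] pointing down, gripper open.
Joint ranges: [-2.63, 2.63], [-0.94, 2.18], [0.31, 2.57], [-1.31, 4.45], [0, 2.66], [-2.55, 2.55]. Speed limits (rad/s): [2.57, 2.57, 3.14, 3.14, 3.14, 3.14].

INTERFACE

Orientations are given as a rotation vector (axis times angle).
In Python, from workcell import bot gives the robot as it stands.
- The arm moves only by the tool servo_tool, never from a script. Its argument "series" is a list of rows, each a list of 7 numbers: the shift along the world's x, y, z in units of 0.15 m (1.0 is 0.15 m), then the turn, a rotation vector about the world's x, y, z in units of 180 degrees (1.0 is 180 degrees), then the closure, from 0 (fully open) to 1 (shut). A call has 1 to 20 rows; each row is the pose to reach, as a shift and turn from the pose commanded when the call began, turning the shorter way round; what a row does not reach only later rows make up. A row lasts 1/10 s, in which the tool goes at most 50 mm and 8.59 degrees, less where a joint would pass 70% of its speed; a pose out of reach is approached as far as the arm can. A call with a number of a shift or a turn outside -1 to 1 is refused whole. A call with a gripper value outside its range is refused whole. The fingers move at their own pace and stop on an object; "newtons" is the grip in N (left out, the last holds). Time passes only in rows, so rows that repeat a pose let the fingers close. It gives the time, the measured TCP pose, the force, the opening and the grip force at its end, in the units of the state.
- bot.read_state(): the state, without advancing time (a new reading comes with each control period).
- bot.read_camera(name): name is "side" or "top" or "wrist"; returns the picture (420x560x3 uint8, red, green, blue); there is no depth.
- bot.camera_info(name): a dict with "vertical_fov" (degrees; the focal length in pixels is half the picture's height over the tangent of half this angle, whatever the lens; pixels are square), "cx", "cy" (the principal point, pixels), "dist" ([k1, k2, p1, p2, k3] as OpenCV has them; the pictures are not rectified), "R" (3x3) and "t" (3): a world point X has camera coordinates R X + t. Camera axes: x right, y down, z forward; pixel columns grow to the right and rows downward; lengths in m; the calibration is good to about 2 mm. A picture is of the moment at which its call begins: read the wrist's pose just before it. camera_info takes no time and is no camera call; for the wrist camera it gives the pose at the moment of the call.
- bot.finish_job(): hands the job in; it is judged then, once.
Trained networks look in the newest picture that a camera, given by its name, has taken for a name from the list of things; names that differ only in an ending like _2 or _b are one class to them, and where a whole thing is asked for, a point or a joint stands for the part that bears it (a point fixed in the world has none). Each returns a list of dicts, best first, with "score" (0 to 1); they miss things now and then, are a little off and sometimes report something else, mostly with a low value. They report only what shows in the picture. A call takes as long as a camera call. They do not tell look-alikes from the thing itself.
- bot.recognise(target, camera): "box" ([left, top, right, bottom] as shares, 0 to 1, of the picture: columns of its width, rows of its height, round what is visible of it).
- bot.trace(target, camera): "mask" (420x560 bool, what is visible of it) and "box" ([left, top, right, bottom] as shares, 0 to 1, of the picture: columns of its width, rows of its height, round what is visible of it).
- bot.mark_of(target, camera): "at" ([row, column] as shares, 0 to 1, of the picture: columns of its width, rows of its height: a listed point, or the origin of a listed thing).
The state is a dict: "time": time; "q": joint angles; "joint_vel": joint speeds; "joint_torque": joint torques, N m; "tool_pos": TCP position; "tcp_rot": TCP orientation; "wrist_force": force on the tool from outside, world axes, zero at the start; "torque": the same for the moment, N m; "width": opening from 0.0 (shut) to 1.0 (fully open); "grip_force": force on a finger pad.
Only numpy, scipy, OpenCV 4.12 (cv2) and the standard library are available. Lean on these libraries where they do the work, as an engineer would, in place of code of your own. Each camera call takes 0.05 s, during which the arm holds its last target. There are 200 camera calls.

## Working session

There is one attempt and no reset: what is moved stays moved. The work goes in short steps, Python scripts to look and compute and a tool call to move; the robot and the scene stay as the last step left them, time stands still between calls to the robot, and variables do not carry over. Pictures are saved under pics/ and viewed, at most 10 in all, crops included, and the job is handed in when it is done.

Besides the shell and the picture viewer there is one more tool, called after "Emit:" as name([rows], argument=value, ...), one row to a line, values as JSON. servo_tool: Moves the arm, as the interface text tells. Shifts and turns lie within -1 to 1; 1 stands for 0.15 m of shift or 180 degrees of turn. Its arguments: {"type":"object","properties":{"series":{"type":"array","items":{"type":"array","items":{"type":"number"}}},"newtons":{"type":"number"}},"required":["series"]}

```bash
ls; mkdir -p pics
cat > h.py <<'E'
import numpy as np, cv2
from workcell import bot
def K(n):
    c=bot.camera_info(n); f=210/np.tan(np.radians(c["vertical_fov"])/2)
    return np.array([[f,0,c["cx"]],[0,f,c["cy"]],[0,0,1.]]),np.array(c["dist"],float),np.array(c["R"]),np.array(c["t"])
def ray(n,uv):
    k,d,R,t=K(n); p=cv2.undistortPoints(np.array([[uv]],float),k,d)[0,0]
    v=R.T@np.array([p[0],p[1],1]); return -R.T@t, v/np.linalg.norm(v)
def atz(n,uv,z):
    o,v=ray(n,uv); return o+v*(z-o[2])/v[2]
def tri(obs):
    A=0;b=0
    for n,uv in obs:
        o,v=ray(n,uv); P=np.eye(3)-np.outer(v,v); A=A+P; b=b+P@o
    return np.linalg.solve(A,b)
def proj(n,X):
    k,d,R,t=K(n); return cv2.projectPoints(np.array(X,float).reshape(-1,1,3),cv2.Rodrigues(R)[0],t,k,d)[0][:,0]
def save(n,f):
    im=bot.read_camera(n); cv2.imwrite(f,im[:,:,::-1]); return im
E
python3 - <<'E'
from h import *
a=save("top","pics/top0.png"); b=save("side","pics/side0.png")
for n in ["knob_grip","lock_plate","nozzle","guard_hinge","guard_ball","toggle_tip","solvent","swab_jar","strap_hinge"]:
    for c in ["top","side"]:
        print(n,c,[(round(r["score"],2),np.round([r["at"][1]*560,r["at"][0]*420],1).tolist()) for r in bot.mark_of(n,c)][:3])
E
```

```text
pics
knob_grip top [(0.51, [253.3, 188.3]), (0.24, [334.1, 131.2])]
knob_grip side [(0.45, [284.5, 185.0])]
lock_plate top [(0.65, [248.1, 158.8])]
lock_plate side [(0.87, [301.5, 182.9])]
nozzle top [(0.94, [227.9, 152.9]), (0.86, [120.5, 154.3]), (0.58, [183.2, 285.3])]
nozzle side [(0.83, [308.9, 169.4]), (0.74, [199.7, 168.4]), (0.6, [273.9, 126.0])]
guard_hinge top [(0.59, [450.4, 148.3])]
guard_hinge side [(0.72, [387.8, 296.6])]
guard_ball top [(0.65, [452.6, 199.9]), (0.28, [228.9, 152.8])]
guard_ball side [(0.86, [338.9, 314.6]), (0.35, [304.7, 181.0])]
toggle_tip top []
toggle_tip side [(0.55, [337.7, 311.1])]
solvent top [(0.84, [337.0, 169.3])]
solvent side [(0.85, [329.8, 246.2])]
swab_jar top [(0.66, [331.6, 135.0]), (0.65, [452.8, 200.7])]
swab_jar side [(0.7, [352.2, 241.7])]
strap_hinge top [(0.86, [341.0, 223.9])]
strap_hinge side [(0.82, [279.1, 266.5])]
```

```bash
python3 -c "
from h import *
for c in ['top','side','wrist']:
    k,d,R,t=K(c); print(c,k[0,0],d,(-R.T@t).round(3),R[2].round(2))"
```

```text
top 489.3181077484288 [0.03538198 0.         0.         0.         0.        ] [0.37  0.13  1.257] [ 0.08  0.   -1.  ]
side 418.93128037166963 [-0.03815057  0.          0.          0.          0.        ] [ 0.206 -0.696  0.966] [ 0.19  0.67 -0.72]
wrist 357.90075624181674 [-0.01682152  0.          0.          0.          0.        ] [0.227 0.64  0.375] [ 0.26 -0.13 -0.96]
```

View pics/top0.png

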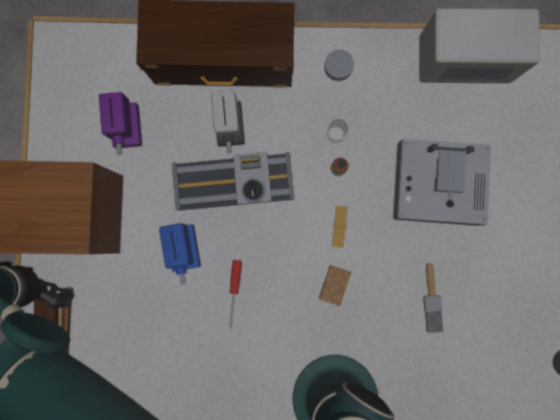

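View pics/side0.png

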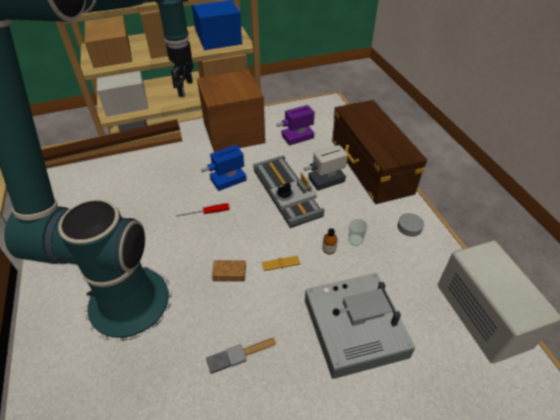

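The top view shows the knob at (253,189), the white head's nozzle at about (228,150) and the cover ball at (450,203). The side view matches, and the blue and purple heads are decoys. Next I'll work out positions and zoom in.

Run:
```python
from h import *
P=lambda s,*o: print(s,tri(o).round(4))
P("knob z.08",("top",(253.3,188.3)),("side",(284.5,185)))
P("plate .082",("top",(248.1,158.8)),("side",(301.5,182.9)))
P("noz .082",("top",(227.9,152.9)),("side",(308.9,169.4)))
P("hinge .106",("top",(450.4,148.3)),("side",(387.8,296.6)))
P("ball .106",("top",(452.6,199.9)),("side",(338.9,314.6)))
for n,uv,z in [("knob",(253.3,188.3),.08),("plate",(248.1,158.8),.082),("noz",(227.9,152.9),.082),("hinge",(450.4,148.3),.106),("ball",(450,203),.106),("sol",(337,169.3),0),("jar",(331.6,135),0),("strap",(341,224),0)]:
    print(n,atz("top",uv,z).round(4))
im=cv2.imread("pics/top0.png"); s=cv2.imread("pics/side0.png")
a=cv2.resize(im[80:220,165:305],(560,560),interpolation=2); b=cv2.resize(im[120:240,390:500],None,fx=4.667,fy=4.667,interpolation=2)
cv2.imwrite("pics/ct.png",cv2.resize(np.hstack([a,cv2.resize(b,(513,560))]),None,fx=.74,fy=.74))
cv2.imwrite("pics/cs.png",cv2.resize(s[260:380,290:430],None,fx=4.6,fy=4.6,interpolation=2))
```

```text
knob z.08 [0.5106 0.209  0.0906]
plate .082 [0.5802 0.2264 0.0658]
noz .082 [0.6067 0.2719 0.0751]
hinge .106 [ 0.6126 -0.2572  0.108 ]
ball .106 [ 0.4879 -0.2626  0.102 ]
knob [0.5125 0.2095 0.08  ]
plate [0.584  0.2236 0.082 ]
noz [0.5976 0.273  0.082 ]
hinge [ 0.6129 -0.2578  0.106 ]
ball [ 0.4825 -0.2559  0.106 ]
sol [ 0.5756 -0.0008  0.    ]
jar [0.6655 0.0142 0.    ]
strap [ 0.4339 -0.0124  0.    ]
```

View pics/ct.png

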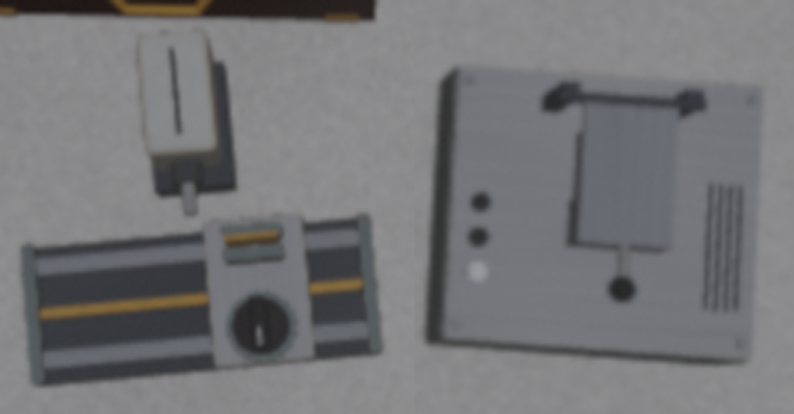

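Run:
```python
from h import *
s=bot.read_state(); print(s["time"],s["tool_pos"],s["tcp_rot"]); print(cv2.Rodrigues(np.array(s["tcp_rot"]))[0].round(3))
for n,uv,z in [("knob",(252.8,189.8),.09),("plate",(250.1,159.7),.098),("noz",(229.2,152),.082),("bedL",(177.5,185.7),.04),("bedR",(286.6,176.3),.04),("hingeL",(165+0,0),0)]:
    print(n,atz("top",uv,z).round(4))
```

```text
1.0 [0.29467961 0.60726301 0.23127943] [-7.03646638e-01 -3.06177370e+00  7.22327919e-06]
[[-0.9    0.437 -0.   ]
 [ 0.437  0.9   -0.   ]
 [ 0.    -0.    -1.   ]]
knob [0.5076 0.21   0.09  ]
plate [0.579  0.2175 0.098 ]
noz [0.5998 0.2699 0.082 ]
bedL [0.5204 0.4016 0.04  ]
bedR [0.5491 0.1295 0.04  ]
hingeL [1.0184 0.459  0.    ]
```

Emit:
servo_tool([
  [0, -0.33, 0, 0, 0, 0.05, 0.5],
  [0, -0.67, 0, 0, 0, 0.1, 0.5],
  [0, -1, 0, 0, 0, 0.144, 0.5],
  [0, -1, 0, 0, 0, 0.144, 0.5],
])

```text
time: 1.4
tool_pos: [0.2933, 0.4512, 0.2296]
tcp_rot: [0.002, -3.139, 0.009]
wrist_force: [0.0, 0.4, -0.2]
width: 0.5
grip_force: 0.0
```

Emit:
servo_tool([
  [0.3, -0.3, 0, 0, 0, 0, 0.5],
  [0.55, -0.6, 0, 0, 0, 0, 0.5],
  [0.8, -0.9, 0, 0, 0, 0, 0.5],
  [0.8, -0.9, 0, 0, 0, 0, 0.5],
])

```text
time: 1.8
tool_pos: [0.4167, 0.3205, 0.2318]
tcp_rot: [0.003, 3.14, 0.0]
wrist_force: [-0.2, 0.7, 0.3]
width: 0.499
grip_force: 0.0
```

Emit:
servo_tool([
  [0.2, -0.3, 0, 0, 0, 0, 0.5],
  [0.4, -0.55, 0, 0, 0, 0, 0.5],
  [0.57, -0.75, 0, 0, 0, 0, 0.5],
  [0.57, -0.75, 0, 0, 0, 0, 0.5],
  [0.57, -0.75, 0, 0, 0, 0, 0.5],
])

```text
time: 2.3
tool_pos: [0.501, 0.2094, 0.2314]
tcp_rot: [-0.004, -3.142, -0.001]
wrist_force: [-0.5, 0.9, -0.4]
width: 0.504
grip_force: 0.0
```

```bash
cat > look.py <<'E'
from h import *
import sys
f=sys.argv[1]
s=bot.read_state(); print(s["time"],s["tool_pos"].round(4) if hasattr(s["tool_pos"],"round") else s["tool_pos"],s["tcp_rot"])
save("wrist",f)
Z=dict(knob_grip=.08,lock_plate=.082,nozzle=.082,guard_hinge=.106,guard_ball=.106,toggle_tip=.096,toggle_pivot=.064)
for n in sys.argv[2:]:
    for r in bot.mark_of(n,"wrist")[:2]:
        uv=(r["at"][1]*560,r["at"][0]*420); print(n,round(r["score"],2),np.round(uv,1),atz("wrist",uv,Z[n]).round(4))
E
python3 look.py pics/w1.png knob_grip lock_plate nozzle
```

```text
2.3 [0.501  0.2094 0.2314] [-4.16841722e-03 -3.14153864e+00 -9.82788136e-04]
knob_grip 0.86 [281.3 203.6] [0.5093 0.2128 0.08  ]
lock_plate 0.61 [289.  278.6] [0.5793 0.2203 0.082 ]
```

View pics/w1.png

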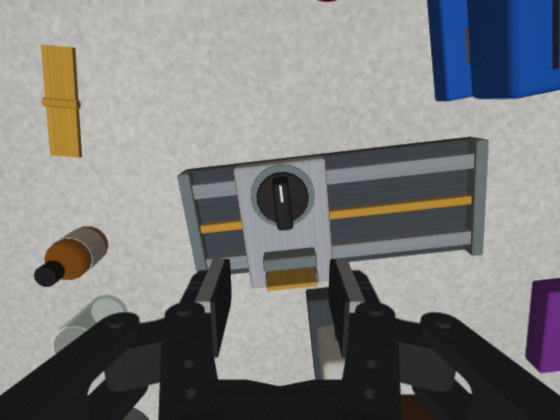

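Wrist view: the bar runs from (281,178) to (286,228), lying along the bed's x at about 5° yaw. The nozzle is hidden behind the fingers. I'll go down onto the knob.

Emit:
servo_tool([
  [0.06, 0.01, -0.33, 0, 0, 0.03, 0.4],
  [0.06, 0.01, -0.67, 0, 0, 0.03, 0.4],
  [0.06, 0.01, -0.85, 0, 0, 0.03, 0.4],
  [0.06, 0.01, -0.95, 0, 0, 0.03, 0.4],
  [0.06, 0.01, -0.95, 0, 0, 0.03, 0.4],
])

```text
time: 3.0
tool_pos: [0.507, 0.2115, 0.0865]
tcp_rot: [0.151, -3.133, 0.002]
wrist_force: [0.3, 0.3, -0.2]
width: 0.599
grip_force: 0.0
```

Emit:
servo_tool([
  [0, 0, -0.08, 0, 0, 0, 0.4],
  [0, 0, -0.15, 0, 0, 0, 0.4],
  [0, 0, -0.15, 0, 0, 0, 0.7],
  [0, 0, -0.15, 0, 0, 0, 1],
  [0, 0, -0.15, 0, 0, 0, 1],
  [0, 0, -0.15, 0, 0, 0, 1],
  [0, 0, -0.15, 0, 0, 0, 1],
  [0, 0, -0.15, 0, 0, 0, 1],
], newtons=40)

```text
time: 3.8
tool_pos: [0.5097, 0.2118, 0.0671]
tcp_rot: [-0.149, 3.137, 0.002]
wrist_force: [-1.8, 2.7, 4.4]
width: 0.155
grip_force: 41.0
```

Emit:
servo_tool([
  [-0.0027, 0.0304, 0, 0, 0, -0.0417, 1],
  [-0.0053, 0.0608, 0, 0, 0, -0.0833, 1],
  [-0.008, 0.0912, 0, 0, 0, -0.125, 1],
  [-0.0107, 0.1216, 0, 0, 0, -0.1667, 1],
  [-0.0133, 0.152, 0, 0, 0, -0.2083, 1],
  [-0.016, 0.1824, 0, 0, 0, -0.25, 1],
  [-0.0187, 0.2128, 0, 0, 0, -0.2917, 1],
  [-0.0213, 0.2432, 0, 0, 0, -0.3333, 1],
  [-0.024, 0.2736, 0, 0, 0, -0.375, 1],
  [-0.0267, 0.304, 0, 0, 0, -0.4167, 1],
  [-0.0267, 0.304, 0, 0, 0, -0.4167, 1],
  [-0.0267, 0.304, 0, 0, 0, -0.4167, 1],
])

```text
time: 5.0
tool_pos: [0.5057, 0.2589, 0.0672]
tcp_rot: [-1.792, -2.58, -0.006]
wrist_force: [-1.1, 7.1, 2.2]
width: 0.154
grip_force: 40.9
```

Run:
```python
from h import *
s=bot.read_state(); print(s["time"],s["tool_pos"],cv2.Rodrigues(np.array(s["tcp_rot"]))[0][:,1],s["q"],s["torque"])
im=save("top","pics/top1.png"); sd=save("side","pics/side1.png")
for c in ["top","side"]:
  for n in ["lock_plate","nozzle"]:
    print(n,c,[(round(r["score"],2),np.round([r["at"][1]*560,r["at"][0]*420],1).tolist()) for r in bot.mark_of(n,c)][:3])
a=cv2.resize(im[100:220,165:305],(560,480),interpolation=2)[:,:,::-1]; b=cv2.resize(sd[130:240,240:360],(524,480),interpolation=2)[:,:,::-1]
cv2.imwrite("pics/c1.png",cv2.resize(np.hstack([a,b]),None,fx=.73,fy=.73))
```

```text
5.0 [0.50571551 0.25893356 0.06715674] [0.93714796 0.34892287 0.00255619] [0.42797433 0.21932281 1.9858062  0.00283891 0.93373926 0.06986289] [1.22258669 0.29778487 0.21811112]
lock_plate top []
nozzle top [(0.96, [230.0, 152.8]), (0.78, [119.6, 150.4])]
lock_plate side [(0.97, [298.2, 172.0])]
nozzle side [(0.97, [306.1, 166.6]), (0.93, [201.1, 168.7]), (0.67, [274.3, 127.5])]
```

View pics/c1.png

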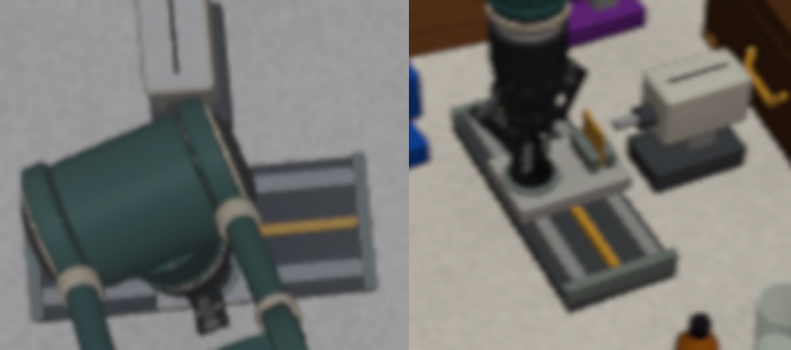

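Run:
```python
from h import *
th=np.radians(5.0); y=np.array([-np.sin(th),np.cos(th),0]);x=np.array([np.cos(th),np.sin(th),0])
p=atz("side",(298.5,170.8),.098); p2=atz("side",(298.2,172.0),.082)
for n,q in [("eye",atz("side",(305.6,169.2),.082)),("net",atz("side",(306.1,166.6),.082)),("net0",atz("side",(308.9,169.4),.082)),("topnet",atz("top",(230,152.8),.082))]:
    print(n,q.round(4),[( ((q-a)@y).round(4),((q-a)@x).round(4)) for a in (p,p2)])
print(p,p2)
k=np.array([.5057,.2589,.082]); print("knob->topnoz",(atz("top",(230,152.8),.082)-k)@y,(atz("top",(229.2,152),.082)-k)@y)
a,b=[atz("side",u,.04) for u in [(240+(576-409)/3.188,130+208/3.188),(240+(614-409)/3.188,130+262/3.188)]]; print("yaw",(b-a),np.degrees(np.arctan2((b-a)[0],-(b-a)[1])))
```

```text
eye [0.6018 0.268  0.082 ] [(np.float64(0.0148), np.float64(0.0326)), (np.float64(0.003), np.float64(0.0277))]
net [0.6079 0.2796 0.082 ] [(np.float64(0.0259), np.float64(0.0397)), (np.float64(0.0141), np.float64(0.0349))]
net0 [0.6115 0.2636 0.082 ] [(np.float64(0.0097), np.float64(0.0419)), (np.float64(-0.0022), np.float64(0.0371))]
topnet [0.5979 0.2679 0.082 ] [(np.float64(0.0151), np.float64(0.0287)), (np.float64(0.0033), np.float64(0.0239))]
[0.57059876 0.25035891 0.098     ] [0.57440352 0.26254508 0.082     ]
knob->topnoz 0.0009249252823061799 0.0027400644070138644
yaw [ 9.98349025e-03 -8.19710432e-02 -1.11022302e-16] 6.944018623515948
```

Emit:
servo_tool([
  [0, 0, 0, 0, 0, 0, 0.6],
  [0, 0, 0, 0, 0, 0, 0.6],
  [0, 0, 0, 0, 0, 0, 0.6],
  [0, 0, 0.3, 0, 0, 0, 0.6],
  [0, 0, 0.6, 0, 0, 0, 0.6],
  [-0.2, 0, 0.9, 0, 0, 0.04, 0.6],
  [-0.4, 0, 1, 0, 0, 0.08, 0.6],
  [-0.6, 0, 1, 0, 0, 0.12, 0.6],
  [-0.7, 0, 1, 0, 0, 0.16, 0.6],
  [-0.7, 0, 1, 0, 0, 0.2, 0.6],
  [-0.7, 0, 1, 0, 0, 0.24, 0.6],
  [-0.7, 0, 1, 0, 0, 0.28, 0.6],
  [-0.7, 0, 1, 0, 0, 0.32, 0.6],
  [-0.7, 0, 1, 0, 0, 0.36, 0.6],
  [-0.7, 0, 1, 0, 0, 0.417, 0.6],
  [-0.7, 0, 1, 0, 0, 0.417, 0.6],
  [-0.7, 0, 1, 0, 0, 0.417, 0.6],
])

```text
time: 7.0
tool_pos: [0.4001, 0.2565, 0.2161]
tcp_rot: [0.146, -3.138, 0.001]
wrist_force: [-0.9, 0.6, -0.5]
width: 0.404
grip_force: 0.0
```

```bash
python3 look.py pics/w2.png knob_grip lock_plate nozzle; python3 -c "
import cv2
im=cv2.imread('pics/w2.png'); cv2.imwrite('pics/w2c.png',cv2.resize(im[80:330,180:440],None,fx=2.4,fy=2.4,interpolation=2))"
```

```text
7.0 [0.4001 0.2565 0.2161] [ 1.46171334e-01 -3.13793246e+00  6.57533696e-04]
knob_grip 0.79 [267.9 308.9] [0.5036 0.2567 0.08  ]
lock_plate 0.69 [270.2 375.7] [0.5743 0.265  0.082 ]
nozzle 0.56 [452.4  51.8] [0.2797 0.3711 0.082 ]
nozzle 0.33 [ 53.9 370.2] [0.5888 0.06   0.082 ]
```

View pics/w2c.png

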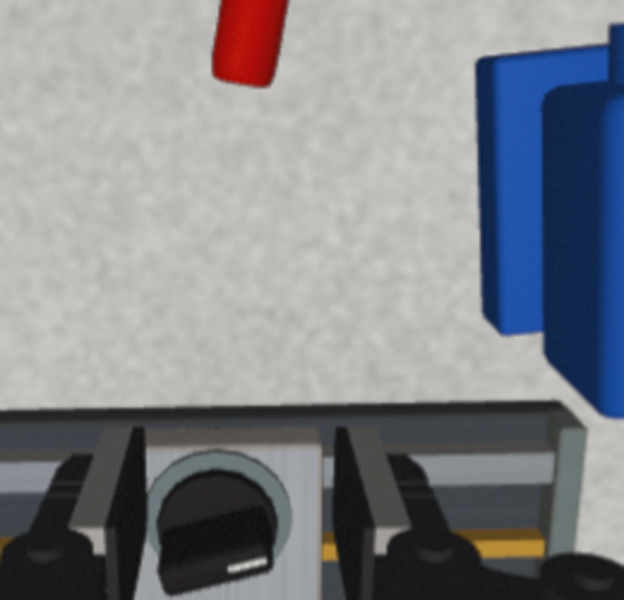

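The crop shows I backed off the wrong way: image down is +x. I'll move ahead to x ≈ 0.58.

Emit:
servo_tool([
  [0.33, 0, 0.2, 0, 0, 0, 0],
  [0.66, 0, 0.3, 0, 0, 0, 0],
  [1, 0.03, 0.3, 0, 0, 0, 0],
  [1, 0.05, 0.3, 0, 0, 0, 0],
])

```text
time: 7.6
tool_pos: [0.555, 0.2642, 0.2617]
tcp_rot: [-0.145, 3.135, 0.0]
wrist_force: [-0.3, -0.0, -0.9]
width: 0.999
grip_force: 0.0
```

Emit:
servo_tool([
  [0.2, 0, 0, 0, 0, 0, 0],
  [0.2, 0, 0, 0, 0, 0, 0],
  [0.2, 0, 0, 0, 0, 0, 0],
])

```text
time: 7.9
tool_pos: [0.5795, 0.2643, 0.2603]
tcp_rot: [0.149, -3.136, 0.001]
wrist_force: [0.1, 0.1, 0.2]
width: 1.001
grip_force: 0.0
```

```bash
python3 look.py pics/w3.png knob_grip lock_plate nozzle; python3 -c "
import cv2
im=cv2.imread('pics/w3.png'); cv2.imwrite('pics/w3c.png',cv2.resize(im[80:320,190:370],None,fx=2.5,fy=2.5,interpolation=2))"
```

```text
7.9 [0.5795 0.2643 0.2603] [ 1.48750959e-01 -3.13576538e+00  7.67912592e-04]
knob_grip 0.62 [279.2  99.4] [0.5029 0.2575 0.08  ]
lock_plate 0.97 [278.8 182.4] [0.576  0.2642 0.082 ]
nozzle 0.63 [281.  206.5] [0.599  0.2686 0.082 ]
```

View pics/w3c.png

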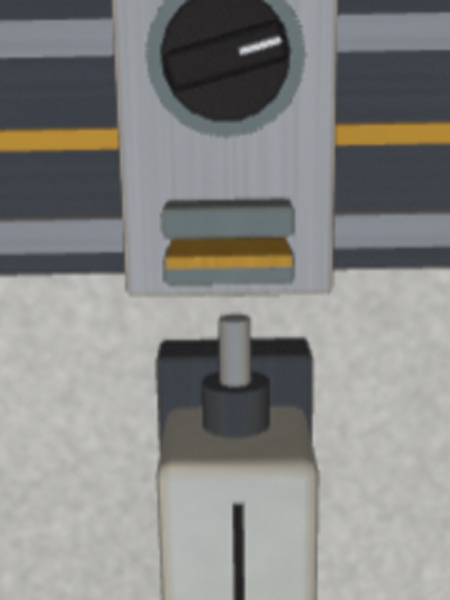

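Run:
```python
from h import *
f=lambda u,v,z: atz("wrist",(190+u/2.5-.3,80+v/2.5-.3),z)
a,b=f(0,141,.04),f(450,131,.04); d=b-a; print("yaw",np.degrees(np.arctan2(-d[0],d[1])))
a,b=f(127,294,.062),f(331,294,.062); d=b-a; print("carr edge",d,np.degrees(np.arctan2(-d[0],d[1])))
a,b=f(165,268,.098),f(294,268,.098); d=b-a; print("plate",np.linalg.norm(d),np.degrees(np.arctan2(-d[0],d[1])))
p=(f(165,268,.098)+f(294,268,.098))/2
n=f(235.5,320,.086); k=f(226,58,.085)
n2=f(235.5,375,.082);
for th in (4,5,6):
    t=np.radians(th); y=np.array([-np.sin(t),np.cos(t),0]);x=np.array([np.cos(t),np.sin(t),0])
    print(th,"noz-plate",(n-p)@y,(n-p)@x,"noz-knob",(n-k)@y,(n-k)@x,"plate-knob",(p-k)@y)
print(p,n,k)
```

```text
yaw 6.787806999059803
carr edge [-7.81051616e-03  8.05173329e-02  5.55111512e-17] 5.540593658851094
plate 0.04538730426301251 5.540097689841065
4 noz-plate 0.0029331543737304397 0.022583906647986356 noz-knob 0.006079461733204268 0.09341185557017426 plate-knob 0.0031463073594738275
5 noz-plate 0.002538564122349942 0.022631657611889903 noz-knob 0.004448274132264261 0.09350372972920824 plate-knob 0.0019097100099143192
6 noz-plate 0.0021432005997461525 0.022672514753647073 noz-knob 0.0028157315439321638 0.09356712174637571 plate-knob 0.0006725309441860123
[0.57644073 0.26671125 0.098     ] [0.59876502 0.27121263 0.086     ] [0.50600479 0.2586319  0.085     ]
```

Plate top strip is centred at (229,262) in the crop and the nozzle at (235,318), so about 2.2 mm is left, or 3.6° more. I'll regrip.

Emit:
servo_tool([
  [-0.1, 0, 0, 0, 0, -0.047, 0.6],
  [-0.25, -0.02, 0, 0, 0, -0.094, 0.6],
  [-0.4, -0.036, 0, 0, 0, -0.14, 0.6],
  [-0.492, -0.036, -0.1, 0, 0, -0.187, 0.6],
  [-0.492, -0.036, -0.2, 0, 0, -0.234, 0.6],
  [-0.492, -0.036, -0.3, 0, 0, -0.28, 0.6],
  [-0.492, -0.036, -0.4, 0, 0, -0.327, 0.6],
  [-0.492, -0.036, -0.5, 0, 0, -0.374, 0.6],
  [-0.492, -0.036, -0.7, 0, 0, -0.4167, 0.6],
  [-0.492, -0.036, -0.9, 0, 0, -0.4167, 0.6],
  [-0.492, -0.036, -0.9, 0, 0, -0.4167, 0.6],
  [-0.492, -0.036, -0.9, 0, 0, -0.4167, 0.6],
])

```text
time: 9.3
tool_pos: [0.5056, 0.2589, 0.1265]
tcp_rot: [-1.79, -2.581, 0.001]
wrist_force: [0.2, 1.3, 1.7]
width: 0.402
grip_force: 0.0
```

Emit:
servo_tool([
  [0, 0, -0.2, 0, 0, 0, 0.6],
  [0, 0, -0.35, 0, 0, 0, 0.6],
  [0, 0, -0.395, 0, 0, 0, 0.6],
  [0, 0, -0.395, 0, 0, 0, 0.6],
  [0, 0, -0.395, 0, 0, 0, 1],
  [0, 0, -0.395, 0, 0, 0, 1],
  [0, 0, -0.395, 0, 0, 0, 1],
  [0, 0, -0.395, 0, 0, 0, 1],
  [-0.0008, 0.0075, -0.395, 0, 0, -0.01, 1],
  [-0.0015, 0.0147, -0.395, 0, 0, -0.02, 1],
  [-0.0015, 0.0147, -0.395, 0, 0, -0.02, 1],
  [-0.0015, 0.0147, -0.395, 0, 0, -0.02, 1],
  [-0.0015, 0.0147, -0.395, 0, 0, -0.02, 0.6],
  [-0.0015, 0.0147, -0.395, 0, 0, -0.02, 0.6],
  [-0.0015, 0.0147, -0.395, 0, 0, -0.02, 0.6],
], newtons=40)

```text
time: 10.8
tool_pos: [0.5071, 0.2615, 0.068]
tcp_rot: [1.871, 2.523, 0.003]
wrist_force: [-0.4, 0.3, -0.3]
width: 0.398
grip_force: 0.0
```

Emit:
servo_tool([
  [0, 0, 0.33, 0, 0, 0, 0.4],
  [0, 0, 0.66, 0, 0, 0, 0],
  [0, 0, 0.95, 0, 0, 0.045, 0],
  [0.1, 0, 1, 0, 0, 0.09, 0],
  [0.2, 0, 1, 0, 0, 0.135, 0],
  [0.3, 0.01, 1, 0, 0, 0.18, 0],
  [0.4, 0.02, 1, 0, 0, 0.225, 0],
  [0.49, 0.03, 1, 0, 0, 0.27, 0],
  [0.49, 0.03, 1, 0, 0, 0.315, 0],
  [0.49, 0.03, 1, 0, 0, 0.36, 0],
  [0.49, 0.03, 1, 0, 0, 0.405, 0],
  [0.49, 0.03, 1, 0, 0, 0.439, 0],
  [0.49, 0.03, 1, 0, 0, 0.439, 0],
  [0.49, 0.03, 1, 0, 0, 0.439, 0],
])

```text
time: 12.2
tool_pos: [0.5798, 0.2656, 0.2171]
tcp_rot: [-0.158, 3.137, 0.0]
wrist_force: [-0.4, -0.5, -1.2]
width: 1.001
grip_force: 0.0
```

```bash
python3 look.py pics/w4.png lock_plate nozzle; python3 -c "
import cv2
im=cv2.imread('pics/w4.png'); cv2.imwrite('pics/w4c.png',cv2.resize(im[80:320,190:370],None,fx=2.5,fy=2.5,interpolation=2))"
```

```text
12.2 [0.5798 0.2656 0.2171] [-1.57539883e-01  3.13743677e+00  6.95740710e-05]
lock_plate 0.66 [282.5 191.7] [0.5744 0.2683 0.082 ]
nozzle 0.69 [280.2 220. ] [0.5984 0.2689 0.082 ]
```

View pics/w4c.png

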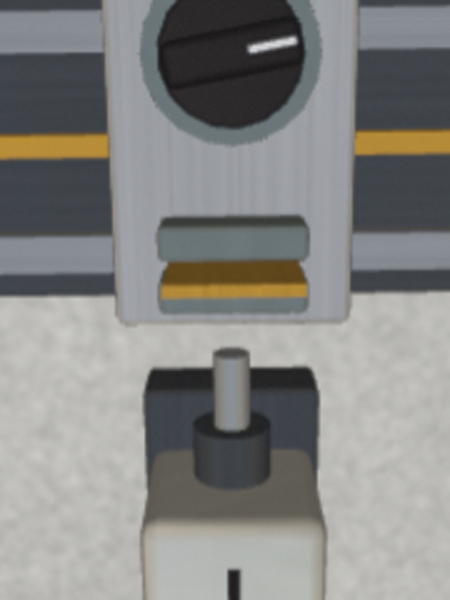

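Run:
```python
from h import *
f=lambda u,v,z: atz("wrist",(190+u/2.5-.3,80+v/2.5-.3),z)
a,b=f(0,148,.04),f(450,141,.04); d=b-a; print("yaw",np.degrees(np.arctan2(-d[0],d[1])))
p=(f(161,298,.098)+f(308,298,.098))/2; print(np.linalg.norm(f(161,298,.098)-f(308,298,.098)))
n=f(231.7,352,.086); n2=f(231.7,428,.084); print("nozzle yaw",np.degrees(np.arctan2((n2-n)[1],(n2-n)[0])))
for th in (5,5.5,6,6.5):
    t=np.radians(th); y=np.array([-np.sin(t),np.cos(t),0]);x=np.array([np.cos(t),np.sin(t),0])
    print(th,"noz-plate",((n-p)@y).round(5),((n-p)@x).round(5))
```

```text
yaw 6.725145635182022
0.04469692802269184
nozzle yaw 6.008968728539963
5 noz-plate -0.0004 0.02137
5.5 noz-plate -0.00059 0.02137
6 noz-plate -0.00077 0.02136
6.5 noz-plate -0.00096 0.02136
```

In line to within about 1 mm. Now over to the console.

Emit:
servo_tool([
  [-0.1, -0.33, 0.1, 0, 0, -0.02, 0.5],
  [-0.2, -0.66, 0.2, 0, 0, -0.047, 0.5],
  [-0.3, -1, 0.3, 0, 0, -0.047, 0.5],
])

```text
time: 12.65
tool_pos: [0.5375, 0.1266, 0.2587]
tcp_rot: [-0.072, -3.141, 0.001]
wrist_force: [1.6, -1.0, 0.5]
width: 0.513
grip_force: 0.0
```

Emit:
servo_tool([
  [-0.1, -0.33, 0, 0, 0, 0, 0.5],
  [-0.2, -0.66, 0, 0, 0, 0, 0.5],
  [-0.3, -1, 0, 0, 0, 0, 0.5],
])

```text
time: 12.95
tool_pos: [0.4943, -0.0176, 0.259]
tcp_rot: [0.071, 3.139, -0.0]
wrist_force: [-0.2, -0.4, 0.8]
width: 0.501
grip_force: 0.0
```

Emit:
servo_tool([
  [-0.1, -0.33, 0, 0, 0, 0, 0.5],
  [-0.1, -0.66, 0, 0, 0, 0, 0.5],
  [-0.1, -1, 0, 0, 0, 0, 0.5],
])

```text
time: 13.25
tool_pos: [0.4794, -0.1657, 0.2591]
tcp_rot: [0.072, 3.139, -0.001]
wrist_force: [2.2, 0.1, 0.5]
width: 0.497
grip_force: 0.0
```

Emit:
servo_tool([
  [0, -0.3, 0, 0, 0, 0, 0.5],
  [0, -0.47, 0, 0, 0, 0, 0.5],
  [0, -0.47, 0, 0, 0, 0, 0.5],
  [0, -0.47, 0, 0, 0, 0, 0.5],
])

```text
time: 13.65
tool_pos: [0.4798, -0.2346, 0.2583]
tcp_rot: [-0.074, -3.14, -0.001]
wrist_force: [-0.9, 0.8, -0.1]
width: 0.499
grip_force: 0.0
```

```bash
python3 look.py pics/w5.png guard_ball guard_hinge toggle_tip; python3 -c "
from h import *
for r in bot.trace('guard','wrist')[:2]:
    m=r['mask'].astype('uint8'); print(r['score'],np.array(r['box'])*[560,420,560,420]); c=max(cv2.findContours(m,0,2)[0],key=cv2.contourArea); print(cv2.minAreaRect(c),cv2.approxPolyDP(c,4,True)[:,0].tolist())"
```

```text
13.65 [ 0.4798 -0.2346  0.2583] [-7.36450852e-02 -3.14042801e+00 -1.25013290e-03]
guard_ball 0.58 [255.7 190.9] [ 0.4776 -0.2529  0.106 ]
guard_hinge 0.66 [259.3 324.1] [ 0.6091 -0.2575  0.106 ]
guard_hinge 0.36 [472.7 305.9] [ 0.5984 -0.0544  0.106 ]
```

View pics/w5.png

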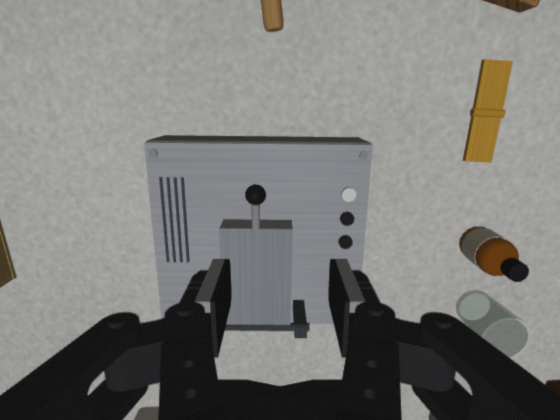

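Wrist view: the ball is at (256,195), and the cover lines up with the tool. Descending to grip the ball.

Emit:
servo_tool([
  [0.015, -0.126, -0.3, 0, 0, 0, 0.5],
  [0.015, -0.126, -0.6, 0, 0, 0, 0.5],
  [0.015, -0.126, -0.85, 0, 0, 0, 0.5],
  [0.015, -0.126, -1, 0, 0, 0, 0.5],
  [0.015, -0.126, -1, 0, 0, 0, 0.5],
])

```text
time: 14.4
tool_pos: [0.4793, -0.2506, 0.1043]
tcp_rot: [-0.068, -3.133, -0.007]
wrist_force: [-0.6, 0.7, -0.8]
width: 0.498
grip_force: 0.0
```

Emit:
servo_tool([
  [0, 0, -0.08, 0, 0, 0, 0.5],
  [0, 0, -0.145, 0, 0, 0, 0.5],
  [0, 0, -0.145, 0, 0, 0, 0.7],
  [0, 0, -0.145, 0, 0, 0, 1],
  [0, 0, -0.145, 0, 0, 0, 1],
  [0, 0, -0.145, 0, 0, 0, 1],
  [0, 0, -0.145, 0, 0, 0, 1],
  [0, 0, -0.145, 0, 0, 0, 1],
], newtons=30)

```text
time: 15.2
tool_pos: [0.4825, -0.2552, 0.0879]
tcp_rot: [0.07, 3.14, -0.005]
wrist_force: [-1.8, -4.5, -2.2]
width: 0.183
grip_force: 29.2
```

Emit:
servo_tool([
  [0.0173, -0.0008, 0.1722, 0, 0, 0, 1],
  [0.0684, -0.0032, 0.3375, 0, 0, 0, 1],
  [0.1514, -0.0071, 0.4894, 0, 0, 0, 1],
  [0.2629, -0.0124, 0.6217, 0, 0, 0, 1],
  [0.3984, -0.0187, 0.7293, 0, 0, 0, 1],
  [0.5527, -0.026, 0.8078, 0, 0, 0, 1],
  [0.5527, -0.026, 0.8078, 0, 0, 0, 1],
  [0.5527, -0.026, 0.8078, 0, 0, 0, 1],
])

```text
time: 16.0
tool_pos: [0.5667, -0.26, 0.2108]
tcp_rot: [0.069, 3.137, -0.009]
wrist_force: [-1.7, -5.8, 3.0]
width: 0.184
grip_force: 31.0
```

Emit:
servo_tool([
  [0.1667, -0.0078, 0.0463, 0, 0, 0, 1],
  [0.3394, -0.016, 0.0585, 0, 0, 0, 1],
  [0.511, -0.024, 0.0362, 0, 0, 0, 1],
  [0.635, -0.03, -0.003, 0, 0, 0, 1],
  [0.635, -0.03, -0.003, 0, 0, 0, 1],
  [0.635, -0.03, -0.003, 0, 0, 0, 1],
])

```text
time: 16.6
tool_pos: [0.6624, -0.2654, 0.2102]
tcp_rot: [0.07, 3.136, -0.01]
wrist_force: [0.6, -6.5, 3.2]
width: 0.179
grip_force: 31.8
```

Run:
```python
from h import *
save("side","pics/s6.png"); save("top","pics/t6.png")
for n in ["toggle_tip","toggle_pivot","guard_ball","guard_hinge"]:
  for c in ["side","top"]:
    print(n,c,[(round(r["score"],2),np.round([r["at"][1]*560,r["at"][0]*420],1).tolist()) for r in bot.mark_of(n,c)][:3])
```

```text
toggle_tip side [(0.57, [359.0, 307.1])]
toggle_tip top [(0.73, [226.4, 159.7]), (0.55, [339.0, 169.3]), (0.5, [449.5, 183.3])]
toggle_pivot side [(0.61, [356.4, 315.3])]
toggle_pivot top [(0.7, [444.1, 178.9])]
guard_ball side [(0.63, [418.6, 265.7])]
guard_ball top [(0.96, [474.5, 115.0]), (0.71, [451.6, 184.7])]
guard_hinge side [(0.58, [390.9, 299.5])]
guard_hinge top [(0.97, [452.4, 148.0])]
```

Run:
```python
from h import *
print("tip",tri([("side",(359,307.1)),("top",(449.5,183.3))]),atz("top",(449.5,183.3),.096),atz("side",(359,307.1),.096))
print("piv",atz("side",(356.4,315.3),.064),atz("top",(444.1,178.9),.064))
print("hinge",atz("top",(452.4,148),.106),atz("side",(390.9,299.5),.106))
print("ball",tri([("side",(418.6,265.7)),("top",(474.5,115))]))
```

```text
tip [ 0.53376692 -0.25795025  0.10186927] [ 0.53060922 -0.25848686  0.096     ] [ 0.54021712 -0.25564268  0.096     ]
piv [ 0.53684642 -0.2580623   0.064     ] [ 0.54568227 -0.25615541  0.064     ]
hinge [ 0.61367918 -0.26252669  0.106     ] [ 0.61679668 -0.26560021  0.106     ]
ball [ 0.65907369 -0.2683712   0.22549911]
```

Emit:
servo_tool([
  [0, 0, 0, 0, 0, 0, 0.5],
  [0, 0, 0, 0, 0, 0, 0.5],
  [0, 0, 0, 0, 0, 0, 0.5],
  [0, 0, 0.2, 0, 0, 0, 0.5],
  [0, 0, 0.5, 0, 0, 0, 0.5],
  [-0.3, 0.015, 0.5, 0, 0, 0, 0.5],
  [-0.6, 0.03, 0.5, 0, 0, 0, 0.7],
  [-0.9, 0.045, 0.5, 0, 0, 0, 1],
  [-1, 0.06, 0.5, 0, 0, 0, 1],
  [-1, 0.06, 0.5, 0, 0, 0, 1],
])

```text
time: 18.1
tool_pos: [0.5089, -0.2522, 0.283]
tcp_rot: [0.072, 3.14, 0.0]
wrist_force: [0.9, -0.6, 0.6]
width: 0.001
grip_force: 0.0
```

Emit:
servo_tool([
  [-0.1, -0.027, -0.3, 0, 0, 0, 1],
  [-0.1, -0.027, -0.6, 0, 0, 0, 1],
  [-0.1, -0.027, -0.9, 0, 0, 0, 1],
  [-0.1, -0.027, -1, 0, 0, 0, 1],
  [-0.1, -0.027, -1, 0, 0, 0, 1],
])

```text
time: 18.6
tool_pos: [0.4946, -0.2556, 0.1295]
tcp_rot: [-0.069, -3.136, -0.005]
wrist_force: [-0.6, 1.3, 0.0]
width: -0.002
grip_force: 0.0
```

Emit:
servo_tool([
  [0, 0, -0.2, 0, 0, 0, 1],
  [0, 0, -0.31, 0, 0, 0, 1],
  [0, 0, -0.31, 0, 0, 0, 1],
  [0.07, -0.003, -0.31, 0, 0, 0, 1],
  [0.14, -0.006, -0.31, 0, 0, 0, 1],
  [0.2, -0.009, -0.31, 0, 0, 0, 1],
  [0.2, -0.009, -0.31, 0, 0, 0, 1],
])

```text
time: 19.3
tool_pos: [0.5283, -0.2588, 0.0876]
tcp_rot: [0.069, 3.137, -0.002]
wrist_force: [0.4, -0.4, 0.1]
width: -0.002
grip_force: 0.0
```

Emit:
servo_tool([
  [0.03, -0.0015, 0, 0, 0, 0, 1],
  [0.06, -0.003, 0, 0, 0, 0, 1],
  [0.06, -0.003, 0, 0, 0, 0, 1],
])

```text
time: 19.6
tool_pos: [0.5349, -0.2586, 0.0859]
tcp_rot: [0.07, 3.14, -0.0]
wrist_force: [-0.3, -0.0, -0.6]
width: -0.0
grip_force: 0.0
```

Emit:
servo_tool([
  [0.02, -0.001, 0, 0, 0, 0, 1],
  [0.04, -0.002, 0, 0, 0, 0, 1],
  [0.04, -0.002, 0, 0, 0, 0, 1],
])

```text
time: 19.9
tool_pos: [0.5403, -0.2587, 0.0856]
tcp_rot: [-0.07, -3.14, -0.001]
wrist_force: [-2.2, -0.0, -1.2]
width: 0.006
grip_force: 0.6
```

Emit:
servo_tool([
  [0.02, -0.001, 0, 0, 0, 0, 1],
  [0.04, -0.002, 0, 0, 0, 0, 1],
  [0.04, -0.002, 0, 0, 0, 0, 1],
])

```text
time: 20.2
tool_pos: [0.5427, -0.2587, 0.085]
tcp_rot: [-0.069, -3.132, -0.002]
wrist_force: [-11.7, -0.2, 5.4]
width: -0.003
grip_force: 6.4
```

Emit:
servo_tool([
  [0.013, 0, 0, 0, 0, 0, 1],
  [0.027, -0.001, 0, 0, 0, 0, 1],
  [0.027, -0.001, 0, 0, 0, 0, 1],
])

```text
time: 20.5
tool_pos: [0.5432, -0.2587, 0.0848]
tcp_rot: [-0.068, -3.125, -0.004]
wrist_force: [-21.4, -0.8, 11.8]
width: -0.003
grip_force: 12.1
```

Run:
```python
from h import *
im=save("side","pics/s7.png"); 
for n in ["toggle_tip","toggle_pivot"]:
    print(n,[(round(r["score"],2),np.round([r["at"][1]*560,r["at"][0]*420],1).tolist()) for r in bot.mark_of(n,"side")][:3])
a=lambda i: cv2.resize(i[250:350,300:440],(400*7//5,400),interpolation=2)
b=cv2.imread("pics/s6.png")
cv2.imwrite("pics/c7.png",cv2.resize(np.hstack([a(b),a(im)[:,:,::-1]]),(800,286)))
print(proj("side",[[.5302,-.2555,.096],[.5615,-.257,.096]]))
```

```text
toggle_tip []
toggle_pivot []
[[355.09325029 308.21223894]
 [367.44520843 305.11768985]]
```

View pics/c7.png

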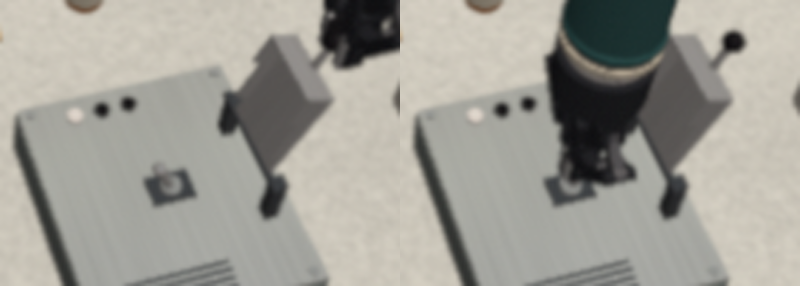

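The left half (before) shows the toggle leaning to the front. The right half shows the fingers against it, with the force rising to 21 N, so it's at the stop. Backing off to check.

Emit:
servo_tool([
  [-0.2, 0.01, 0, 0, 0, 0, 1],
  [-0.4, 0.02, 0, 0, 0, 0, 1],
  [-0.4, 0.02, 0.3, 0, 0, 0, 1],
  [-0.4, 0.02, 0.6, 0, 0, 0, 1],
  [-0.4, 0.02, 0.9, 0, 0, 0, 0.7],
  [-0.4, 0.02, 1, 0, 0, 0, 0.5],
  [-0.4, 0.02, 1, 0, 0, 0, 0.5],
])

```text
time: 21.35
tool_pos: [0.4931, -0.2575, 0.2402]
tcp_rot: [0.07, 3.133, -0.006]
wrist_force: [-0.3, 0.2, 0.8]
width: 0.492
grip_force: 0.0
```

```bash
python3 look.py pics/w8.png toggle_tip toggle_pivot guard_hinge
python3 - <<'E'
from h import *
bot.read_camera("side");bot.read_camera("top")
for c in ["side","top"]:
  for n in ["toggle_tip","guard_ball"]:
    print(c,n,[(round(r["score"],2),np.round([r["at"][1]*560,r["at"][0]*420],1).tolist()) for r in bot.mark_of(n,c)][:3])
print(proj("wrist",[[.5302,-.2555,.096],[.5615,-.257,.096]]),proj("side",[[.661,-.266,.228]]),proj("top",[[.661,-.266,.228]]))
E
```

```text
21.35 [ 0.4931 -0.2575  0.2402] [ 0.06988996  3.13298418 -0.00607957]
toggle_tip 0.68 [280.1 264.4] [ 0.551  -0.2575  0.096 ]
toggle_pivot 0.92 [281.4 237.5] [ 0.537  -0.2551  0.064 ]
toggle_pivot 0.72 [278.8 320.2] [ 0.6261 -0.2615  0.064 ]
guard_hinge 0.7 [281.9 322.3] [ 0.5991 -0.2574  0.106 ]
side toggle_tip [(0.58, [365.5, 301.9]), (0.38, [417.9, 263.6])]
side guard_ball [(0.88, [418.2, 263.9])]
top toggle_tip [(0.52, [450.3, 173.3])]
top guard_ball [(0.8, [470.4, 117.1])]
[[281.40840434 242.58953392]
 [281.22135047 275.95332995]] [[419.64067871 263.83011796]] [[473.57596504 114.32065333]]
```

Emit:
servo_tool([
  [0, 0, 0.25, 0, 0, 0, 0.5],
  [0.3, -0.015, 0.25, 0, 0, 0, 0.5],
  [0.6, -0.03, 0.25, 0, 0, 0, 0.5],
  [0.9, -0.045, 0.25, 0, 0, 0, 0.5],
  [1, -0.05, 0.25, 0, 0, 0, 0.5],
  [1, -0.05, 0.25, 0, 0, 0, 0.5],
  [1, -0.05, 0.25, 0, 0, 0, 0.5],
])

```text
time: 22.55
tool_pos: [0.64, -0.2636, 0.2726]
tcp_rot: [-0.07, -3.139, -0.001]
wrist_force: [0.1, 0.1, 0.2]
width: 0.499
grip_force: 0.0
```

Emit:
servo_tool([
  [0.125, -0.006, 0, 0, 0, 0, 0.5],
  [0.125, -0.006, 0, 0, 0, 0, 0.5],
  [0.125, -0.006, -0.2, 0, 0, 0, 0.5],
  [0.125, -0.006, -0.44, 0, 0, 0, 0.5],
  [0.125, -0.006, -0.44, 0, 0, 0, 0.5],
  [0.125, -0.006, -0.44, 0, 0, 0, 0.8],
  [0.125, -0.006, -0.44, 0, 0, 0, 1],
  [0.125, -0.006, -0.44, 0, 0, 0, 1],
  [0.125, -0.006, -0.44, 0, 0, 0, 1],
  [0.125, -0.006, -0.44, 0, 0, 0, 1],
], newtons=30)

```text
time: 23.55
tool_pos: [0.6602, -0.2654, 0.2095]
tcp_rot: [0.07, 3.138, -0.003]
wrist_force: [0.3, -1.4, 2.4]
width: 0.186
grip_force: 29.4
```

Emit:
servo_tool([
  [-0.124, 0.006, 0.039, 0, 0, 0, 1],
  [-0.2956, 0.014, 0.0615, 0, 0, 0, 1],
  [-0.4682, 0.022, 0.0493, 0, 0, 0, 1],
  [-0.635, 0.03, 0.003, 0, 0, 0, 1],
  [-0.789, 0.037, -0.0755, 0, 0, 0, 1],
  [-0.925, 0.0437, -0.183, 0, 0, 0, 1],
  [-0.925, 0.0437, -0.183, 0, 0, 0, 1],
])

```text
time: 24.25
tool_pos: [0.5169, -0.2573, 0.1785]
tcp_rot: [-0.07, -3.135, -0.002]
wrist_force: [-5.5, 1.6, 4.3]
width: 0.185
grip_force: 30.4
```

Emit:
servo_tool([
  [-0.1115, 0.0053, -0.1323, 0, 0, 0, 1],
  [-0.1945, 0.009, -0.2842, 0, 0, 0, 1],
  [-0.2456, 0.0116, -0.4495, 0, 0, 0, 1],
  [-0.259, 0.0122, -0.57, 0, 0, 0, 1],
  [-0.2629, 0.0124, -0.622, 0, 0, 0, 1],
  [-0.2629, 0.0124, -0.622, 0, 0, 0, 1],
  [-0.2629, 0.0124, -0.622, 0, 0, 0, 1],
])

```text
time: 24.95
tool_pos: [0.4819, -0.2554, 0.0872]
tcp_rot: [0.07, 3.141, 0.003]
wrist_force: [0.9, 5.1, -0.3]
width: 0.18
grip_force: 31.3
```

Now I'll press down a little until the stop is felt, with small steps.

Emit:
servo_tool([
  [0, 0, -0.02, 0, 0, 0, 1],
  [0, 0, -0.035, 0, 0, 0, 1],
  [0, 0, -0.035, 0, 0, 0, 1],
  [0, 0, -0.035, 0, 0, 0, 1],
])

```text
time: 25.35
tool_pos: [0.4825, -0.2556, 0.0851]
tcp_rot: [0.07, 3.139, 0.002]
wrist_force: [-5.8, 9.5, 17.5]
width: 0.184
grip_force: 32.9
```

Emit:
servo_tool([
  [0, 0, 0, 0, 0, 0, 0.5],
  [0, 0, 0, 0, 0, 0, 0.5],
  [0, 0, 0, 0, 0, 0, 0.5],
  [0, 0, 0, 0, 0, 0, 0.5],
  [0, 0, 0.2, 0, 0, 0, 0.5],
  [0, 0, 0.5, 0, 0, 0, 0.5],
  [0, 0, 0.8, 0, 0, 0, 0.5],
  [0, 0, 1, 0, 0, 0, 0.5],
  [0, 0, 1, 0, 0, 0, 0.5],
])

```text
time: 26.25
tool_pos: [0.4842, -0.2584, 0.2377]
tcp_rot: [0.07, 3.131, -0.009]
wrist_force: [0.3, 1.0, 0.7]
width: 0.5
grip_force: 0.0
```

Run:
```python
from h import *
s0=cv2.imread("pics/side0.png").astype(int); s=save("side","pics/s9.png")[:,:,::-1].astype(int); 
d=np.abs(s-s0).max(2)
for n,(r0,r1,c0,c1) in dict(cover=(285,325,335,400),console=(270,375,300,415),bottle=(225,255,320,340),jar=(215,250,345,370),strap=(252,275,258,303)).items(): print(n,d[r0:r1,c0:c1].mean().round(2),np.percentile(d[r0:r1,c0:c1],99))
for n in ["guard_ball","lock_plate","nozzle","solvent","swab_jar","strap_hinge","guard_hinge","toggle_tip"]:
    print(n,[(round(r["score"],2),np.round([r["at"][1]*560,r["at"][0]*420],1).tolist()) for r in bot.mark_of(n,"side")][:3])
g0=cv2.cvtColor(s0[280:335,325:395].astype("uint8"),6).astype("float32");g1=cv2.cvtColor(s[280:335,325:395].astype("uint8"),6).astype("float32")
print(cv2.phaseCorrelate(g0,g1)); print(bot.read_state()["time"])
```

```text
cover 20.15 97.01999999999953
console 23.3 122.0
bottle 52.77 155.01
jar 109.92 153.0
strap 24.91 27.0
guard_ball [(0.66, [338.0, 312.3])]
lock_plate [(0.74, [298.0, 170.6])]
nozzle [(0.91, [273.5, 124.1]), (0.82, [199.2, 168.6]), (0.78, [303.2, 167.5])]
solvent [(0.55, [332.4, 250.1])]
swab_jar [(0.19, [338.4, 312.8])]
strap_hinge [(0.59, [278.5, 262.5])]
guard_hinge [(0.57, [389.4, 300.2])]
toggle_tip [(0.53, [307.6, 166.9])]
((-0.062238969851520665, 0.10951323723020323), 0.6824636279432862)
26.7
```

Emit:
servo_tool([
  [-0.2, 0.33, 0.2, 0, 0, 0, 0.5],
  [-0.2, 0.66, 0.3, 0, 0, 0, 0.5],
  [-0.2, 1, 0.4, 0, 0, 0, 0.5],
])

```text
time: 27.0
tool_pos: [0.4506, -0.123, 0.2861]
tcp_rot: [-0.074, -3.14, -0.0]
wrist_force: [0.5, -0.1, 0.1]
width: 0.499
grip_force: 0.0
```

Emit:
servo_tool([
  [0, 0.33, 0, 0, 0, 0, 0.5],
  [0, 0.66, 0, 0, 0, 0, 0.5],
  [0, 1, 0, 0, 0, 0, 0.5],
])

```text
time: 27.3
tool_pos: [0.4511, 0.0269, 0.2861]
tcp_rot: [0.071, 3.14, 0.0]
wrist_force: [1.3, -0.1, -0.0]
width: 0.497
grip_force: 0.0
```

Emit:
servo_tool([
  [0, 0.33, 0, 0, 0, 0, 0.5],
  [0, 0.66, 0, 0, 0, 0, 0.5],
  [0, 1, 0, 0, 0, 0, 0.5],
  [0, 1, 0, 0, 0, 0, 0.5],
])

```text
time: 27.7
tool_pos: [0.4506, 0.1806, 0.2856]
tcp_rot: [-0.059, -3.14, -0.004]
wrist_force: [0.1, 0.7, -0.2]
width: 0.499
grip_force: 0.0
```

Run:
```python
from h import *
R=dict(side=dict(cover=(285,325,335,400),bottle=(225,258,316,344),jar=(212,252,340,372),strap=(252,275,258,303)),top=dict(cover=(135,215,420,480),bottle=(150,182,320,356),jar=(112,148,318,356),strap=(200,252,324,356)))
for c in R:
    a=cv2.imread(f"pics/{c}0.png"); b=save(c,f"pics/{c}9.png")[:,:,::-1]
    for n,(r0,r1,c0,c1) in R[c].items():
        A,B=[cv2.cvtColor(np.ascontiguousarray(i[r0:r1,c0:c1]),6).astype("float32") for i in (a,b)]
        print(c,n,np.round(cv2.phaseCorrelate(A,B,cv2.createHanningWindow(A.shape[::-1],5)),2) if 0 else cv2.phaseCorrelate(A,B,cv2.createHanningWindow(A.shape[::-1],5)), np.corrcoef(A.ravel(),B.ravel())[0,1].round(3))
```

```text
side cover ((0.11443304342087401, 0.017175370707324333), 0.9455636395348443) 1.0
side bottle ((0.10031423659915539, -0.005748458242663901), 0.9338958735819216) 1.0
side jar ((-0.10818481188139728, -0.0987966110346612), 0.9177209880203009) 1.0
side strap ((0.4974471358911714, 0.08211695241888961), 0.8609322839313083) 1.0
top cover ((0.085588927033168, -0.010463185708566414), 0.9276516246795654) 1.0
top bottle ((-0.14096065778637978, -0.09498228920216434), 0.9615029231127765) 1.0
top jar ((-0.041758600830252846, 0.08837760881598555), 0.9389941477113299) 0.999
top strap ((-0.06404223048742708, -0.05766816200127778), 0.9002669541924088) 0.999
```

```bash
python3 -c "
from workcell import bot
print(bot.finish_job())"
```

```text
the job is handed in; nothing more can be done
None
```

The job is handed in (no verdict came back): the lock plate measures within about 1 mm of the nozzle line, the toggle was pushed to its on stop, the cover is shut to its stop, and the bottle, jar and loose hinge look unmoved in before-and-after pictures.

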